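# Clip the lock-out snap hook onto the gas valve's ring

## Task

The instrument's gas valve is being locked out for service. Take the tagged snap hook by its black grip and push it against the upright ring bar of the block that carries the round valve handwheel, until the sprung gate gives way and snaps shut behind the bar; then leave the hook clipped there, lying flat on the bench. The ring on the plain block without a handwheel and the open hook without a gate are not to be used.

Things in the scene. Friction and masses are not known exactly. Their poses are not given: they have to be found in the camera images.
- hook_grip (a point): Centre of the tagged snap hook's black grip (60 x 22 wide x 24 high; the hook lies flat, 0.3 kg), 12 above the bench. x points forward to the gate, z up. Pinch it across y from above. Behind, x -75 to -29: white tag plate 44 wide, 4 thick. In front: neck, then a flat steel bow up to x=120, 66 wide, 16 high. The other hook (open curl, no gate or tag) is a bystander. All in mm.
- hook_mouth (a point): Middle of the bow's front mouth, where the gate bar (8 thick) crosses it: 112 mm ahead of hook_grip, 8 above the underside; same axes. The arms lie at y=+25 (hinge side) and -25; mouth 34 clear. A ring bar entering with its centre within 9 mm of y=0 swings the gate inwards; the gate snaps shut once the bar is 42 mm behind here (38 at y=-5, 45 at y=+5); the bow's back stops it at 50.
- gate (a joint): Opening angle of the snap hook's gate (rad): 0 shut, grows as it is pushed inwards, stop at 1.45. A spring always shuts it; pushing it open takes about 2 N at first and up to 6 N.
- ring_bar (a point): On the axis of the right ring's upright bar (fixed, 10 mm steel), 12 mm above the bench. It bends over at 42 mm height and runs level into its block, 75 mm on. x points level from bar to block (push the hook this way, under the level part), z up. The block is aluminium, 80 long, 76 wide, 50 high, with a black handwheel (64 across, top at 80). A like ring on a block without a handwheel is wrong.

How it is judged:
At the end, for the whole second after the job is handed in: The upright bar of the valve block's ring is inside the snap hook's bow (52 to 110 mm ahead of the grip's centre, within 25 mm of its middle line), the gate is shut (under 0.12 rad), and the hook lies released and flat on the bench (within 10 degrees, grip centre under 20 mm high) (x of ring_bar in the frame of hook_grip between 0.052 and 0.11 m and y of ring_bar in the frame of hook_grip between -0.025 and 0.025 m and value of joint gate below 0.12 rad and height (world z) of hook_grip below 0.02 m and angle between hook_grip's own z axis and vertical below 0.17 rad and velocity of joint gate below 0.3 rad/s); the robot touches nothing.
It also fails if it takes over 40 s, if anything falls off the work surface, if the arm or the gripper's body presses on something with over 40 N, if the wrist force passes 120 N, or if a joint passes its speed limit or range.

## Robot

A 6-joint arm with a two-finger parallel gripper is mounted at the origin on the work surface. World frame = base frame: x ahead of the robot, y to its left, z up, the work surface at z = 0. Lengths are in m, angles in rad, forces in N, time in s.
With the tool pointing down it reaches from about 0.35 to 0.975 m from the base axis. Payload 4.9 kg.
Tool frame: the origin (TCP) lies at the very end of the fingers, on their centre line; the grasp point (between the pads) lies 19 mm behind it; z points along the fingers, y is the direction in which the jaws open and shut (so a half turn about z gives the same grasp; the last joint's range is limited). The gripper opens to 85 mm and grips with 20 to 120 N. Pads are 22 mm wide; open, the fingers measure 114 mm over their backs; the gripper's body (76 mm by 85 mm) begins 54 mm behind the grasp point. The pads swing forward as they close: fully open they stand 13 mm farther back than shut.
Start: joints at [1.019, 0.053, 1.613, -0, 1.476, -0.119], TCP at [0.262, 0.567, 0.231] pointing down, gripper open.
Joint ranges: [-3.01, 3.01], [-1.01, 2.22], [0.06, 2.58], [-1.02, 4.17], [0.09, 2.62], [-3.14, 3.14]. Speed limits (rad/s): [2.57, 2.57, 3.14, 3.14, 3.14, 3.14].

## Interface

Orientations are given as a unit quaternion [x, y, z, w].
In Python, from workcell import monitor, cams, env gives the robot as it stands.
- The arm moves only by the tool send_rows, never from a script. Its argument "targets" is a list of rows, each an object of numbers: "tx", "ty", "tz": the shift along the tool's x, y, z in cm; "ax", "ay", "az": the turn, a rotation vector about the tool's x, y, z in degrees; "hand": the closure, from 0 (fully open) to 1 (shut). A call has exactly 10 rows; each row is the pose to reach, as a shift and turn from the pose measured when the call began, along the tool's axes at that moment; what a row does not reach only later rows make up. A row lasts 1/12 s, in which the tool goes at most 41.7 mm and 7.16 degrees, less where a joint would pass 70% of its speed; a pose out of reach is approached as far as the arm can. A call with a gripper value outside its range is refused whole. The fingers move at their own pace and stop on an object; "force" is the grip in N (left out, the last holds). Time passes only in rows, so rows that repeat a pose let the fingers close, or fill a call up. It gives the time, the measured TCP pose, the force and the opening at its end, in the units of the state.
- monitor.read_state(): the state, without advancing time (a new reading comes with each control period).
- cams.get_image(name): name is "scene" or "side" or "wrist"; returns the picture (480x640x3 uint8, blue, green, red); there is no depth.
- cams.calibration(name): a dict with "intrinsics" (3x3 intrinsics, pixels), "world_from_camera" (4x4, takes a point from camera to world coordinates); the wrist camera has in their place "T_tool_cam" (4x4, takes a point from camera to tool coordinates, whose origin is the TCP and whose axes are the flange's). Camera axes: x right, y up, looking along -z (the intrinsics and any distortion apply to the point x, -y, -z); pixel columns grow to the right and rows downward; lengths in m; the calibration is good to about 2 mm. A picture is of the moment at which its call begins: read the wrist's pose just before it. calibration takes no time and is no camera call.
- env.close_job(): hands the job in, once; it reports no verdict.
The state is a dict: "t": time; "q": joint angles; "dq": joint speeds; "joint_efforts": joint torques, N m; "tcp_pos": TCP position; "orientation": TCP orientation; "force": force on the tool from outside, world axes, zero at the start; "wrist_torque": the same for the moment, N m; "grip_width": finger opening in m.
Only numpy, scipy, OpenCV 4.12 (cv2) and the standard library are available. Lean on these libraries where they do the work, as an engineer would, in place of code of your own. Each camera call takes 0.05 s, during which the arm holds its last target. There are 200 camera calls.

## Working session

There is one attempt and no reset: what is moved stays moved. The work goes in short steps, Python scripts to look and compute and a tool call to move; the robot and the scene stay as the last step left them, time stands still between calls to the robot, and variables do not carry over. Pictures are saved under pics/ and viewed, about 8 in all and at most 12, crops included, and the job is handed in when it is done.

Besides the shell and the picture viewer there is one more tool, called after ">>>" as name([rows], argument=value, ...), one row to a line, values as JSON. send_rows: Moves the arm, as the interface text tells. Its arguments: {"type":"object","properties":{"targets":{"type":"array"},"force":{"type":"number"}},"required":["targets"]}

```bash
mkdir -p pics; ls
python3 - <<'E'
from workcell import monitor,cams,env
import cv2
s=monitor.read_state();print(s)
for n in("scene","side"):
    cv2.imwrite(f"pics/{n}0.png",cams.get_image(n));c=cams.calibration(n);print(n,c)
print(cams.calibration("wrist"))
E
```

```text
pics
{'t': 0.0, 'q': array([ 1.01898674e+00,  5.33458074e-02,  1.61429693e+00, -1.27295915e-05,
        1.47599591e+00, -1.19016230e-01]), 'dq': array([-6.67159090e-04, -2.86702132e-04, -3.29514265e-05,  7.88132306e-04,
       -4.70686327e-04,  3.34818434e-05]), 'joint_efforts': array([ 2.39480774e-03, -3.93650222e+01, -3.70191729e+01,  7.90890749e-05,
        6.76621363e-03,  1.64208154e-05]), 'tcp_pos': array([0.26181303, 0.56683326, 0.23006812]), 'orientation': array([ 2.14711034e-01,  9.76677083e-01, -9.68076003e-04, -3.30746444e-04]), 'force': array([ 0.01199072, -0.47882615, -0.24819981]), 'wrist_torque': array([-0.0461006 , -0.01632871, -0.01045626]), 'grip_width': 0.08552752999990443}
scene {'intrinsics': array([[579.26686383,   0.        , 311.05601625],
       [  0.        , 579.26686383, 236.46404409],
       [  0.        ,   0.        ,   1.        ]]), 'world_from_camera': array([[ 0.21142045, -0.65324002,  0.7270343 ,  1.31542246],
       [ 0.97731404,  0.13170429, -0.16586515, -0.22703851],
       [ 0.01259622,  0.74560812,  0.66626562,  0.76787932],
       [ 0.       
[... 312 characters left out ...]
.45428798,  0.65982329, -0.59854462, -0.65783082],
       [ 0.00683216,  0.67443741,  0.73830042,  0.80107675],
       [ 0.        ,  0.        ,  0.        ,  1.        ]])}
{'intrinsics': array([[375.61763974,   0.        , 317.21556491],
       [  0.        , 375.61763974, 237.63327159],
       [  0.        ,   0.        ,   1.        ]]), 'T_tool_cam': array([[ 7.94198035e-04,  9.48779179e-01,  3.15938980e-01,
         8.23415901e-02],
       [ 9.99999668e-01, -6.96611734e-04, -4.21812666e-04,
         1.00369554e-03],
       [-1.80120275e-04,  3.15939210e-01, -9.48779418e-01,
        -1.41245189e-01],
       [ 0.00000000e+00,  0.00000000e+00,  0.00000000e+00,
         1.00000000e+00]])}
```

View pics/scene0.png

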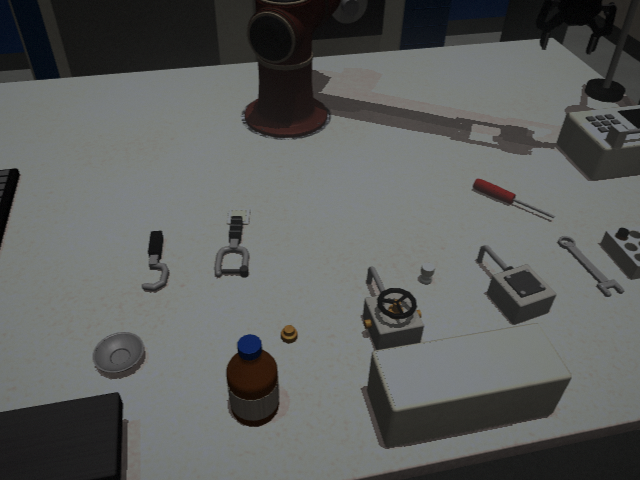

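View pics/side0.png

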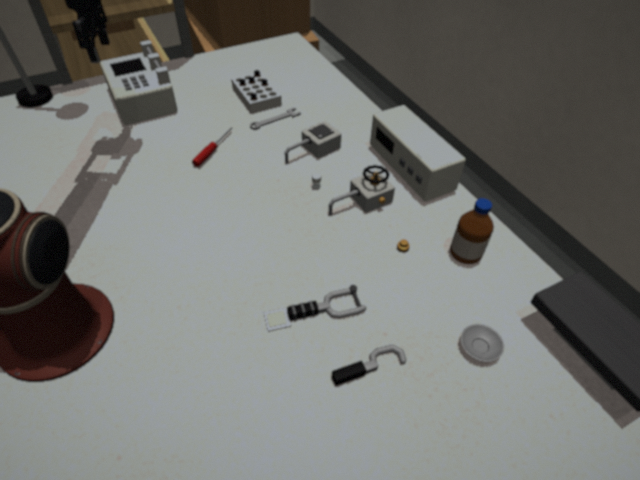

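The tagged hook is at about (236,245) in the scene view and (315,308) in the side view. The handwheel block's ring is at about (372,285) in scene and (333,210) in side. I'll enlarge these areas.

Run:
```python
import cv2,numpy as np
def crop(n,x,y,w=100,h=75):
    im=cv2.imread(f"pics/{n}0.png")[y:y+h,x:x+w]
    o=cv2.resize(im,(400,300),interpolation=cv2.INTER_CUBIC)
    return cv2.convertScaleAbs(o,alpha=1.3)
a=np.hstack([crop("scene",190,205),crop("scene",345,260)])
b=np.hstack([crop("side",262,275,108,81),crop("side",315,155)])
cv2.imwrite("pics/m1.png",np.vstack([a,b]))
```

```text
(no output)
```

View pics/m1.png

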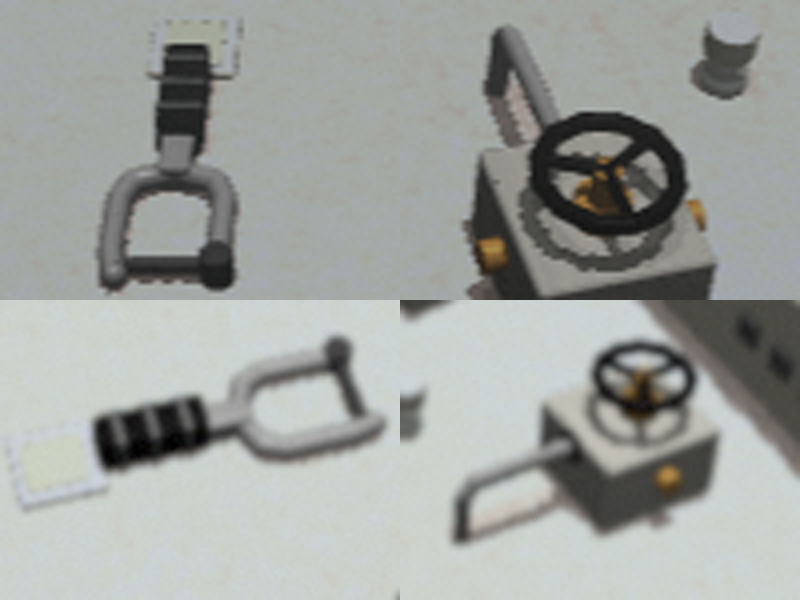

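```bash
cat > h.py <<'E'
import numpy as np
from workcell import monitor,cams,env
def ray(n,u,v,T=None):
    c=cams.calibration(n);K=c["intrinsics"];T=c["world_from_camera"] if T is None else T
    d=np.array([(u-K[0,2])/K[0,0],-(v-K[1,2])/K[1,1],-1.]);d=T[:3,:3]@d
    return T[:3,3],d/np.linalg.norm(d)
def onz(n,uv,z,T=None):
    o,d=ray(n,*uv,T);return o+d*(z-o[2])/d[2]
def tri(rs):
    A=0;b=0
    for o,d in rs:
        P=np.eye(3)-np.outer(d,d);A=A+P;b=b+P@o
    p=np.linalg.solve(A,b);return p,[round(1e3*np.linalg.norm((np.eye(3)-np.outer(d,d))@(p-o)),1) for o,d in rs]
E
python3 - <<'E'
from h import *
np.set_printoptions(precision=4,suppress=True)
for k,a,b in [("knob",(244,269.5),(353.3,288)),("grip",(235.75,229.5),(303,311)),("ringtop",(371.5,268),(332.3,203)),("ringfoot",(368,283),(330,214)),
 ("blockBackL",(365,298),(366.75,195)),("bowtipL",(218,274),(362,309)),("neckfront",(234.5,249),(325,305))]:
    print(k,*tri([ray("scene",*a),ray("side",*b)]))
print("entry",onz("side",(358,192.5),.037),"ringtop",onz("side",(332.3,203),.04),onz("scene",(371.5,268),.04))
print("blk",[onz("side",p,.05) for p in((350.5,181),(366.75,195),(394.5,188))],[onz("scene",p,.05) for p in((365,298),(424.2,326))])
print("tag",[onz("side",((p[0])*.27+262,275+(p[1]-300)*.27),.01) for p in((5,437),(90,424),(105,490),(28,508))],[onz("scene",(190+p[0]/4,205+p[1]/4),.01) for p in((147,75),(237,77),(243,20),(155,20))])
E
```

```text
knob [ 0.5552 -0.1783  0.0125] [np.float64(0.7), np.float64(0.7)]
grip [ 0.4394 -0.1805  0.0108] [np.float64(0.1), np.float64(0.1)]
ringtop [0.6235 0.0416 0.0376] [np.float64(1.2), np.float64(1.2)]
ringfoot [ 0.6209  0.0414 -0.0005] [np.float64(2.0), np.float64(2.0)]
blockBackL [0.6995 0.0099 0.0524] [np.float64(3.6), np.float64(3.6)]
bowtipL [ 0.5485 -0.2258  0.0038] [np.float64(1.0), np.float64(1.0)]
neckfront [ 0.4871 -0.1869  0.005 ] [np.float64(2.7), np.float64(2.7)]
entry [0.6956 0.0451 0.037 ] ringtop [0.6222 0.0379 0.04  ] [0.6248 0.0419 0.04  ]
blk [array([0.6921, 0.0763, 0.05  ]), array([0.7012, 0.0166, 0.05  ]), array([0.7724, 0.0082, 0.05  ])] [array([0.7001, 0.0072, 0.05  ]), array([0.7766, 0.0829, 0.05  ])]
tag [array([ 0.3692, -0.147 ,  0.01  ]), array([ 0.4128, -0.1598,  0.01  ]), array([ 0.4027, -0.2003,  0.01  ]), array([ 0.3629, -0.1922,  0.01  ])] [array([ 0.4175, -0.1962,  0.01  ]), array([ 0.4279, -0.1522,  0.01  ]), array([ 0.3836, -0.1431,  0.01  ]), array([ 0.3747, -0.1876,  0.01  ])]
```

The triangulated heights make sense: knob 12 mm, grip 11 mm, ring top 38 mm, ring foot 0. The hook's yaw is about -12° and the ring's axis is nearly +x. Next I'll move above the hook and check from close up.

```bash
cat >> h.py <<'E'
from scipy.spatial.transform import Rotation as R
def plan(pos,yaw):
    """tool down, tool x at world yaw (deg) -> row cm / deg"""
    s=monitor.read_state();R0=R.from_quat(s["orientation"])
    Rt=R.from_euler("z",yaw,degrees=True)*R.from_euler("x",180,degrees=True)
    t=R0.inv().apply(np.array(pos)-s["tcp_pos"])*100
    print("row",t.round(2),(R0.inv()*Rt).as_rotvec(degrees=True).round(2),"t",round(s["t"],2),"F",s["force"].round(1))
def wristT():
    s=monitor.read_state();T=np.eye(4);T[:3,:3]=R.from_quat(s["orientation"]).as_matrix();T[:3,3]=s["tcp_pos"]
    return T@cams.calibration("wrist")["T_tool_cam"]
E
python3 -c "
from h import *
plan((.45,-.19,.2),168)"
```

```text
row [-48.83 -60.81   3.12] [ -0.11  -0.03 -12.8 ] t 0.1 F [0.2 0.4 0.4]
```

>>> send_rows([
  {"tx": -48.8, "ty": -60.8, "tz": 3.1, "ax": 0, "ay": 0, "az": -12.8, "hand": 0},
  {"tx": -48.8, "ty": -60.8, "tz": 3.1, "ax": 0, "ay": 0, "az": -12.8, "hand": 0},
  {"tx": -48.8, "ty": -60.8, "tz": 3.1, "ax": 0, "ay": 0, "az": -12.8, "hand": 0},
  {"tx": -48.8, "ty": -60.8, "tz": 3.1, "ax": 0, "ay": 0, "az": -12.8, "hand": 0},
  {"tx": -48.8, "ty": -60.8, "tz": 3.1, "ax": 0, "ay": 0, "az": -12.8, "hand": 0},
  {"tx": -48.8, "ty": -60.8, "tz": 3.1, "ax": 0, "ay": 0, "az": -12.8, "hand": 0},
  {"tx": -48.8, "ty": -60.8, "tz": 3.1, "ax": 0, "ay": 0, "az": -12.8, "hand": 0},
  {"tx": -48.8, "ty": -60.8, "tz": 3.1, "ax": 0, "ay": 0, "az": -12.8, "hand": 0},
  {"tx": -48.8, "ty": -60.8, "tz": 3.1, "ax": 0, "ay": 0, "az": -12.8, "hand": 0},
  {"tx": -48.8, "ty": -60.8, "tz": 3.1, "ax": 0, "ay": 0, "az": -12.8, "hand": 0},
])

```text
t: 0.93
tcp_pos: [0.3619, 0.1614, 0.2143]
orientation: [0.104, 0.995, -0.001, -0.0]
force: [1.3, -0.2, -0.2]
grip_width: 0.0851
```

```bash
python3 -c "
from h import *
plan((.45,-.19,.2),168)"
```

```text
row [-15.89 -32.56   1.48] [-0.1  -0.03  0.05] t 0.93 F [ 1.3 -0.2 -0.2]
```

>>> send_rows([
  {"tx": -15.9, "ty": -32.6, "tz": 1.5, "ax": 0, "ay": 0, "az": 0, "hand": 0},
  {"tx": -15.9, "ty": -32.6, "tz": 1.5, "ax": 0, "ay": 0, "az": 0, "hand": 0},
  {"tx": -15.9, "ty": -32.6, "tz": 1.5, "ax": 0, "ay": 0, "az": 0, "hand": 0},
  {"tx": -15.9, "ty": -32.6, "tz": 1.5, "ax": 0, "ay": 0, "az": 0, "hand": 0},
  {"tx": -15.9, "ty": -32.6, "tz": 1.5, "ax": 0, "ay": 0, "az": 0, "hand": 0},
  {"tx": -15.9, "ty": -32.6, "tz": 1.5, "ax": 0, "ay": 0, "az": 0, "hand": 0},
  {"tx": -15.9, "ty": -32.6, "tz": 1.5, "ax": 0, "ay": 0, "az": 0, "hand": 0},
  {"tx": -15.9, "ty": -32.6, "tz": 1.5, "ax": 0, "ay": 0, "az": 0, "hand": 0},
  {"tx": -15.9, "ty": -32.6, "tz": 1.5, "ax": 0, "ay": 0, "az": 0, "hand": 0},
  {"tx": -15.9, "ty": -32.6, "tz": 1.5, "ax": 0, "ay": 0, "az": 0, "hand": 0},
])

```text
t: 1.77
tcp_pos: [0.45, -0.195, 0.1989]
orientation: [0.107, 0.994, -0.001, -0.001]
force: [-0.3, 0.8, 0.7]
grip_width: 0.0853
```

Run:
```python
from h import *
import cv2
T=wristT();np.save("T1.npy",T);im=cams.get_image("wrist");cv2.imwrite("pics/w1.png",im)
plan((.45,-.19,.2),168)
```

```text
row [ 0.02  0.27 -0.11] [-0.07 -0.13 -0.19] t 1.82 F [-0.3  0.3  0.4]
```

View pics/w1.png

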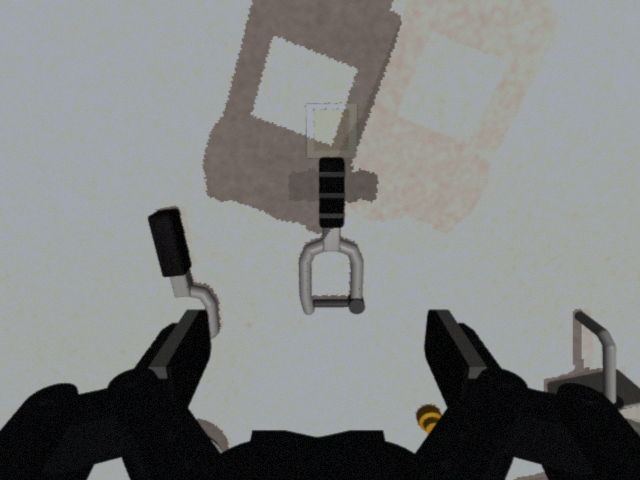

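The hook is lined up with the tool, with its grip at (332,192) and gate middle at (332,302). The valve ring also shows at the right, with its top bend near (580,316).

Run:
```python
from h import *
np.set_printoptions(precision=4,suppress=True)
T=np.load("T1.npy")
g=onz("wrist",(332,192),.024,T);print("grip",g)
g2,e=tri([ray("wrist",332,192,T),ray("scene",235.75,228.5),ray("side",303,310.5)]);print(g2,e)
m=onz("wrist",(332,303),.014,T);tg=onz("wrist",(331,130),.014,T);print("mouth",m,"tag",tg,np.linalg.norm(m-g),[np.degrees(np.arctan2(*(m-p)[1::-1])) for p in (g,tg)])
rt,e=tri([ray("wrist",579,314,T),ray("scene",371.5,268),ray("side",332.3,203)]);print("ringtop",rt,e,onz("wrist",(579,314),.04,T),onz("wrist",(577,367),0.,T))
g[2]=.012
plan((g[0],g[1],.05),168)
```

```text
grip [ 0.4352 -0.1781  0.024 ]
[ 0.4385 -0.1796  0.0121] [np.float64(1.6), np.float64(0.9), np.float64(1.2)]
mouth [ 0.5443 -0.2     0.014 ] tag [ 0.3857 -0.1685  0.014 ] 0.11164509725526474 [np.float64(-11.329597276753095), np.float64(-11.211145335580236)]
ringtop [0.6155 0.0413 0.0253] [np.float64(16.0), np.float64(5.9), np.float64(13.3)] [0.588  0.0173 0.04  ] [0.6824 0.0411 0.    ]
row [ 1.68  1.14 14.89] [-0.07 -0.13 -0.19] t 1.82 F [-0.3  0.3  0.4]
```

Run:
```python
from h import *
np.set_printoptions(precision=4,suppress=True)
T=np.load("T1.npy")
print(tri([ray("wrist",610,343,T),ray("scene",371.5,268),ray("side",332.3,203)]),onz("wrist",(578,315),0.,T))
plan((.437,-.179,.07),168.7);plan((.437,-.179,.005),168.7)
```

```text
(array([0.624 , 0.0425, 0.039 ]), [np.float64(3.0), np.float64(0.3), np.float64(2.8)]) [0.618  0.0421 0.    ]
row [ 1.5   1.09 12.89] [-0.07 -0.13 -0.89] t 1.82 F [-0.3  0.3  0.4]
row [ 1.48  1.09 19.39] [-0.07 -0.13 -0.89] t 1.82 F [-0.3  0.3  0.4]
```

>>> send_rows([
  {"tx": 1.5, "ty": 1.1, "tz": 4, "ax": 0, "ay": 0, "az": -0.9, "hand": 0},
  {"tx": 1.5, "ty": 1.1, "tz": 8, "ax": 0, "ay": 0, "az": -0.9, "hand": 0},
  {"tx": 1.5, "ty": 1.1, "tz": 12, "ax": 0, "ay": 0, "az": -0.9, "hand": 0},
  {"tx": 1.5, "ty": 1.1, "tz": 15, "ax": 0, "ay": 0, "az": -0.9, "hand": 0},
  {"tx": 1.5, "ty": 1.1, "tz": 17, "ax": 0, "ay": 0, "az": -0.9, "hand": 0},
  {"tx": 1.5, "ty": 1.1, "tz": 18.5, "ax": 0, "ay": 0, "az": -0.9, "hand": 0},
  {"tx": 1.5, "ty": 1.1, "tz": 19.4, "ax": 0, "ay": 0, "az": -0.9, "hand": 0},
  {"tx": 1.5, "ty": 1.1, "tz": 19.4, "ax": 0, "ay": 0, "az": -0.9, "hand": 0},
  {"tx": 1.5, "ty": 1.1, "tz": 19.4, "ax": 0, "ay": 0, "az": -0.9, "hand": 0},
  {"tx": 1.5, "ty": 1.1, "tz": 19.4, "ax": 0, "ay": 0, "az": -0.9, "hand": 0},
])

```text
t: 2.65
tcp_pos: [0.4378, -0.1791, 0.0063]
orientation: [0.098, 0.995, -0.001, -0.0]
force: [0.6, 0.2, 0.2]
grip_width: 0.0855
```

>>> send_rows([
  {"tx": 0, "ty": 0, "tz": 0, "hand": 1},
  {"tx": 0, "ty": 0, "tz": 0, "hand": 1},
  {"tx": 0, "ty": 0, "tz": 0, "hand": 1},
  {"tx": 0, "ty": 0, "tz": 0, "hand": 1},
  {"tx": 0, "ty": 0, "tz": 0, "hand": 1},
  {"tx": 0, "ty": 0, "tz": 0, "hand": 1},
  {"tx": 0, "ty": 0, "tz": 0, "hand": 1},
  {"tx": 0, "ty": 0, "tz": 0, "hand": 1},
  {"tx": 0, "ty": 0, "tz": 0, "hand": 1},
  {"tx": 0, "ty": 0, "tz": 0, "hand": 1},
], force=60)

```text
$.targets[0]: bad value
```

Run:
```python
from h import *
import cv2
print(monitor.read_state()["tcp_pos"])
T=wristT();np.save("T2.npy",T);im=cams.get_image("wrist");cv2.imwrite("pics/w2.png",im)
plan((.47,.042,.1),180)
```

```text
[ 0.43784374 -0.17914613  0.0062977 ]
row [ 1.19 22.31 -9.39] [ -0.12   0.02 -11.27] t 2.7 F [-0.3 -0.6  0.3]
```

View pics/w2.png

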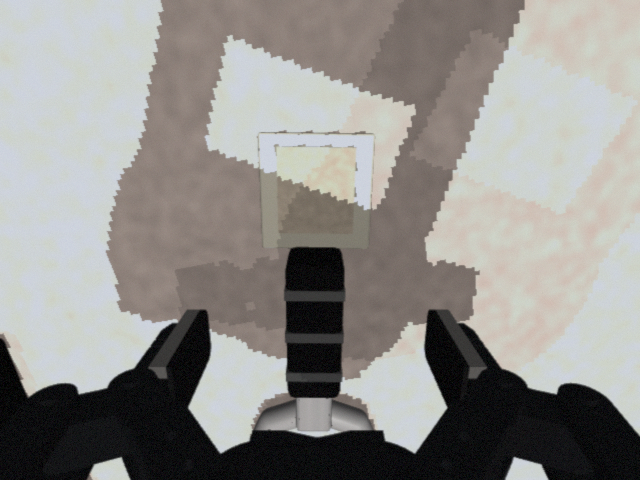

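The close command was refused because its rows left out the turn values. The picture shows the grip straight and centred between the open jaws (x about 315 against 318). I'll close again with full rows.

>>> send_rows([
  {"tx": 0, "ty": 0, "tz": 0, "ax": 0, "ay": 0, "az": 0, "hand": 1},
  {"tx": 0, "ty": 0, "tz": 0, "ax": 0, "ay": 0, "az": 0, "hand": 1},
  {"tx": 0, "ty": 0, "tz": 0, "ax": 0, "ay": 0, "az": 0, "hand": 1},
  {"tx": 0, "ty": 0, "tz": 0, "ax": 0, "ay": 0, "az": 0, "hand": 1},
  {"tx": 0, "ty": 0, "tz": 0, "ax": 0, "ay": 0, "az": 0, "hand": 1},
  {"tx": 0, "ty": 0, "tz": 0, "ax": 0, "ay": 0, "az": 0, "hand": 1},
  {"tx": 0, "ty": 0, "tz": 0, "ax": 0, "ay": 0, "az": 0, "hand": 1},
  {"tx": 0, "ty": 0, "tz": 0, "ax": 0, "ay": 0, "az": 0, "hand": 1},
  {"tx": 0, "ty": 0, "tz": 0, "ax": 0, "ay": 0, "az": 0, "hand": 1},
  {"tx": 0, "ty": 0, "tz": 0, "ax": 0, "ay": 0, "az": 0, "hand": 1},
], force=60)

```text
t: 3.53
tcp_pos: [0.4383, -0.1796, 0.007]
orientation: [0.098, 0.995, -0.001, 0.0]
force: [-0.9, -1.1, 4.7]
grip_width: 0.0209
```

Run:
```python
from h import *
s=monitor.read_state();print(s["tcp_pos"],s["grip_width"])
plan((.43,-.1,.05),178);plan((.43,.042,.05),180);plan((.43,.042,.01),180)
```

```text
[ 0.43831803 -0.17963345  0.00696081] 0.020910904873757376
row [ 2.37  7.64 -4.33] [-0.15  0.04 -9.27] t 3.53 F [-0.9 -1.1  4.7]
row [ 5.14 21.56 -4.36] [ -0.15   0.04 -11.27] t 3.53 F [-0.9 -1.1  4.7]
row [ 5.15 21.57 -0.36] [ -0.15   0.04 -11.27] t 3.53 F [-0.9 -1.1  4.7]
```

>>> send_rows([
  {"tx": 0, "ty": 0, "tz": -2, "ax": 0, "ay": 0, "az": 0, "hand": 1},
  {"tx": 0.5, "ty": 2, "tz": -4, "ax": 0, "ay": 0, "az": -1, "hand": 1},
  {"tx": 1.2, "ty": 5, "tz": -4.4, "ax": 0, "ay": 0, "az": -3, "hand": 1},
  {"tx": 1.9, "ty": 8, "tz": -4.4, "ax": 0, "ay": 0, "az": -5, "hand": 1},
  {"tx": 2.6, "ty": 11, "tz": -4.4, "ax": 0, "ay": 0, "az": -7, "hand": 1},
  {"tx": 3.3, "ty": 14, "tz": -4.4, "ax": 0, "ay": 0, "az": -9, "hand": 1},
  {"tx": 4, "ty": 17, "tz": -4.4, "ax": 0, "ay": 0, "az": -10, "hand": 1},
  {"tx": 4.7, "ty": 20, "tz": -4.4, "ax": 0, "ay": 0, "az": -11.3, "hand": 1},
  {"tx": 5.1, "ty": 21.6, "tz": -4.4, "ax": 0, "ay": 0, "az": -11.3, "hand": 1},
  {"tx": 5.1, "ty": 21.6, "tz": -4.4, "ax": 0, "ay": 0, "az": -11.3, "hand": 1},
])

```text
t: 4.37
tcp_pos: [0.4281, 0.0452, 0.0483]
orientation: [-0.002, 1.0, -0.0, -0.002]
force: [0.5, 0.1, -4.8]
grip_width: 0.0204
```

Run:
```python
from h import *
import cv2
T=wristT();np.save("T3.npy",T)
ims=[cams.get_image(n) for n in("scene","side","wrist")]
for n,i in zip("scene side wrist".split(),ims):cv2.imwrite(f"pics/{n}3.png",i)
r=lambda i,x,y,w,h:cv2.resize(i[y:y+h,x:x+w],(400,300),interpolation=cv2.INTER_CUBIC)
o=np.vstack([np.hstack([r(ims[0],310,195,120,90),r(ims[2],160,240,320,240)]),np.hstack([r(ims[1],230,170,160,120),r(ims[1],320,165,80,60)])])
cv2.imwrite("pics/m3.png",o);plan((.43,.042,.008),180)
```

```text
row [-0.06 -0.01  4.12] [-0.16 -0.1   0.05] t 4.52 F [-0.8 -0.1 -3.1]
```

View pics/m3.png

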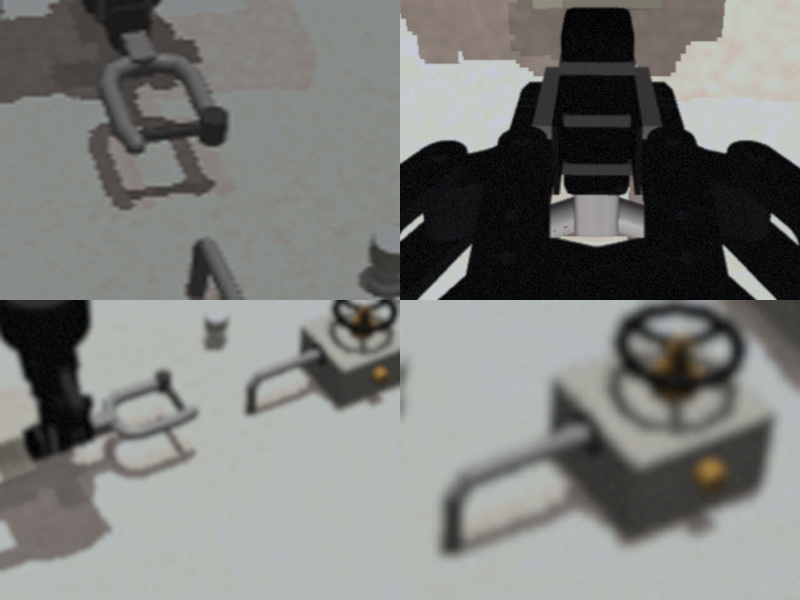

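Run:
```python
from h import *
np.set_printoptions(precision=4,suppress=True)
k=tri([ray("scene",374.2,232.8),ray("side",295.2,202.8)]);t=tri([ray("scene",350.5,238),ray("side",306,214)]);print("knob",k,"tip",t,"mid",(k[0]+t[0])/2)
d=lambda a,b:(a,b,np.degrees(np.arctan2(*(b-a)[1::-1])))
a=onz("side",(333,201),.04);b=onz("side",(356.6,192),.04);print("lvl",d(a,b))
p=[onz("scene",q,.05) for q in((365,298),(375,330.7),(424.2,326.2))];print("edgex",d(p[0],p[1]),"edgey",d(p[1],p[2]))
p=[onz("side",(320+x/5,165+(y-300)/5),.05) for x,y in((553-400,380),(637-400,465),(775-400,415))];print(d(p[0],p[1]),d(p[1],p[2]))
```

```text
knob (array([0.5427, 0.0708, 0.047 ]), [np.float64(0.5), np.float64(0.5)]) tip (array([0.5481, 0.024 , 0.0483]), [np.float64(0.9), np.float64(0.9)]) mid [0.5454 0.0474 0.0477]
lvl (array([0.6268, 0.0431, 0.04  ]), array([0.6916, 0.0453, 0.04  ]), np.float64(1.9987822716664514))
edgex (array([0.7001, 0.0072, 0.05  ]), array([0.7699, 0.0034, 0.05  ]), np.float64(-3.166495872721421)) edgey (array([0.7699, 0.0034, 0.05  ]), array([0.777 , 0.0828, 0.05  ]), np.float64(84.91874118991265))
(array([0.6923, 0.0762, 0.05  ]), array([0.6972, 0.0072, 0.05  ]), np.float64(-85.9609906196296)) (array([0.6972, 0.0072, 0.05  ]), array([0.7734, 0.0076, 0.05  ]), np.float64(0.3510351480060793))
```

>>> send_rows([
  {"tx": -1, "ty": 0, "tz": 1, "ax": 0, "ay": 0, "az": 0, "hand": 1},
  {"tx": -2, "ty": 0, "tz": 2, "ax": 0, "ay": 0, "az": 0, "hand": 1},
  {"tx": -2, "ty": 0, "tz": 3, "ax": 0, "ay": 0, "az": 0, "hand": 1},
  {"tx": -2, "ty": 0, "tz": 3.5, "ax": 0, "ay": 0, "az": 0, "hand": 1},
  {"tx": -2, "ty": 0, "tz": 3.9, "ax": 0, "ay": 0, "az": 0, "hand": 1},
  {"tx": -2, "ty": 0, "tz": 4.1, "ax": 0, "ay": 0, "az": 0, "hand": 1},
  {"tx": -2, "ty": 0, "tz": 4.1, "ax": 0, "ay": 0, "az": 0, "hand": 1},
  {"tx": -2, "ty": 0, "tz": 4.1, "ax": 0, "ay": 0, "az": 0, "hand": 1},
  {"tx": -2, "ty": 0, "tz": 4.1, "ax": 0, "ay": 0, "az": 0, "hand": 1},
  {"tx": -2, "ty": 0, "tz": 4.1, "ax": 0, "ay": 0, "az": 0, "hand": 1},
])

```text
t: 5.35
tcp_pos: [0.4496, 0.0421, 0.0086]
orientation: [-0.001, 1.0, -0.001, -0.0]
force: [-0.8, -0.4, -4.0]
grip_width: 0.0208
```

Run:
```python
from h import *
import cv2
ims=[cams.get_image(n) for n in("scene","side")]
for n,i in zip("scene side".split(),ims):cv2.imwrite(f"pics/{n}4.png",i)
r=lambda i,x,y,w,h:cv2.convertScaleAbs(cv2.resize(i[y:y+h,x:x+w],(400,600),interpolation=cv2.INTER_CUBIC),alpha=1.3)
cv2.imwrite("pics/m4.png",np.hstack([r(ims[0],335,210,60,90),r(ims[1],290,180,50,75)]))
s=monitor.read_state();print(s["tcp_pos"]);plan((.45,.042,.007),180)
```

```text
[0.44959346 0.04213359 0.00852503]
row [-0.04 -0.01  0.15] [-0.16 -0.06  0.06] t 5.45 F [ 0.4  0.1 -2. ]
```

View pics/m4.png

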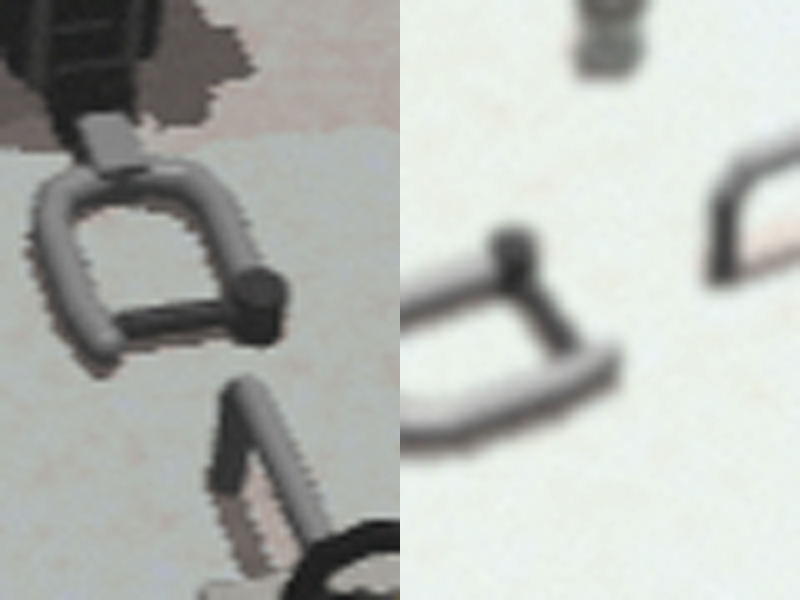

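Run:
```python
from h import *
np.set_printoptions(precision=4,suppress=True)
S=lambda x,y:(335+x/6.667,210+y/6.667);D=lambda x,y:(290+(x-400)/8,180+y/8)
for n,a,b in(("knob",(260,308),(515,258)),("foot",(228,487),(720,277)),("bend",(240,390),(730,185)),("tip",(105,343),(605,362))):
    print(n,*tri([ray("scene",*S(*a)),ray("side",*D(*b))]),onz("scene",S(*a),.01),onz("side",D(*b),.01))
for q in((52,235),(88,320),(200,190),(240,258)):print(onz("scene",S(*q),.012))
for q in((420,295),(490,272),(440,430),(560,378)):print("side",onz("side",D(*q),.012))
```

```text
knob [0.565  0.0678 0.0085] [np.float64(0.4), np.float64(0.4)] [0.5669 0.0667 0.01  ] [0.5643 0.0669 0.01  ]
foot [ 0.6208  0.0428 -0.0024] [np.float64(0.7), np.float64(0.7)] [0.6325 0.0378 0.01  ] [0.6145 0.0329 0.01  ]
bend [0.622  0.0422 0.0359] [np.float64(0.1), np.float64(0.1)] [0.5974 0.0517 0.01  ] [0.6358 0.066  0.01  ]
tip [0.5697 0.0201 0.0074] [np.float64(0.5), np.float64(0.5)] [0.5719 0.0198 0.01  ] [0.5686 0.0172 0.01  ]
[0.5275 0.0158 0.012 ]
[0.5639 0.0168 0.012 ]
[0.5173 0.0632 0.012 ]
[0.5477 0.0664 0.012 ]
side [0.5319 0.0637 0.012 ]
side [0.5543 0.0632 0.012 ]
side [0.514  0.0127 0.012 ]
side [0.5533 0.0156 0.012 ]
```

The hook and bar line up: mouth middle at y ≈ 0.042, bar at y ≈ 0.0425, x ≈ 0.6215. Mouth x is about 0.5635, so the push needs about 10.4 cm.

>>> send_rows([
  {"tx": -1.5, "ty": 0, "tz": 0.1, "ax": 0, "ay": 0, "az": 0, "hand": 1},
  {"tx": -3, "ty": 0, "tz": 0.1, "ax": 0, "ay": 0, "az": 0, "hand": 1},
  {"tx": -4, "ty": 0, "tz": 0.1, "ax": 0, "ay": 0, "az": 0, "hand": 1},
  {"tx": -4.7, "ty": 0, "tz": 0.1, "ax": 0, "ay": 0, "az": 0, "hand": 1},
  {"tx": -5.3, "ty": 0, "tz": 0.1, "ax": 0, "ay": 0, "az": 0, "hand": 1},
  {"tx": -5.9, "ty": 0, "tz": 0.1, "ax": 0, "ay": 0, "az": 0, "hand": 1},
  {"tx": -6.5, "ty": 0, "tz": 0.1, "ax": 0, "ay": 0, "az": 0, "hand": 1},
  {"tx": -7, "ty": 0, "tz": 0.1, "ax": 0, "ay": 0, "az": 0, "hand": 1},
  {"tx": -7.5, "ty": 0, "tz": 0.1, "ax": 0, "ay": 0, "az": 0, "hand": 1},
  {"tx": -8, "ty": 0, "tz": 0.1, "ax": 0, "ay": 0, "az": 0, "hand": 1},
])

```text
t: 6.28
tcp_pos: [0.5283, 0.0426, 0.007]
orientation: [-0.001, 1.0, -0.001, -0.002]
force: [-5.5, 0.9, 2.2]
grip_width: 0.0204
```

Run:
```python
from h import *
plan((.553,.0421,.0075),180)
```

```text
row [-2.47 -0.05 -0.06] [-0.13 -0.28  0.08] t 6.28 F [-5.5  0.9  2.2]
```

>>> send_rows([
  {"tx": -0.4, "ty": 0, "tz": 0, "ax": 0, "ay": 0, "az": 0, "hand": 1},
  {"tx": -0.8, "ty": 0, "tz": 0, "ax": 0, "ay": 0, "az": 0, "hand": 1},
  {"tx": -1.2, "ty": 0, "tz": 0, "ax": 0, "ay": 0, "az": 0, "hand": 1},
  {"tx": -1.6, "ty": 0, "tz": 0, "ax": 0, "ay": 0, "az": 0, "hand": 1},
  {"tx": -1.9, "ty": 0, "tz": 0, "ax": 0, "ay": 0, "az": 0, "hand": 1},
  {"tx": -2.2, "ty": 0, "tz": 0, "ax": 0, "ay": 0, "az": 0, "hand": 1},
  {"tx": -2.4, "ty": 0, "tz": 0, "ax": 0, "ay": 0, "az": 0, "hand": 1},
  {"tx": -2.6, "ty": 0, "tz": 0, "ax": 0, "ay": 0, "az": 0, "hand": 1},
  {"tx": -2.6, "ty": 0, "tz": 0, "ax": 0, "ay": 0, "az": 0, "hand": 1},
  {"tx": -2.6, "ty": 0, "tz": 0, "ax": 0, "ay": 0, "az": 0, "hand": 1},
])

```text
t: 7.12
tcp_pos: [0.555, 0.0424, 0.0071]
orientation: [-0.001, 1.0, -0.001, -0.002]
force: [0.9, -0.7, -1.0]
grip_width: 0.0206
```

Run:
```python
from h import *
import cv2
ims=[cams.get_image(n) for n in("scene","side")]
r=lambda i,x,y,w,h:cv2.convertScaleAbs(cv2.resize(i[y:y+h,x:x+w],(400,600),interpolation=cv2.INTER_CUBIC),alpha=1.3)
cv2.imwrite("pics/m5.png",np.hstack([r(ims[0],335,240,60,90),r(ims[1],305,165,50,75)]))
s=monitor.read_state();print(s["tcp_pos"],s["force"])
```

```text
[0.55490904 0.04246449 0.00709346] [ 1.5161686  -0.8273982  -1.48811516]
```

View pics/m5.png

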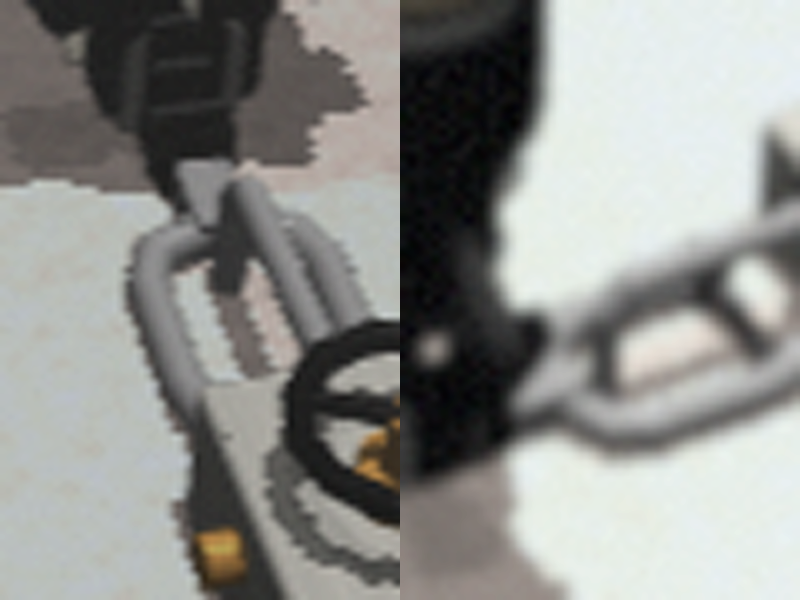

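The side view shows the gate bar across the mouth at (735,310), and the ring's upright is inside the bow at (605,365). The push force has dropped from 5.5 N to about 1 N, so the gate has snapped shut. I'll release and lift.

>>> send_rows([
  {"tx": 0, "ty": 0, "tz": 0, "ax": 0, "ay": 0, "az": 0, "hand": 0.4},
  {"tx": 0, "ty": 0, "tz": 0, "ax": 0, "ay": 0, "az": 0, "hand": 0.4},
  {"tx": 0, "ty": 0, "tz": 0, "ax": 0, "ay": 0, "az": 0, "hand": 0.2},
  {"tx": 0, "ty": 0, "tz": 0, "ax": 0, "ay": 0, "az": 0, "hand": 0.2},
  {"tx": 0, "ty": 0, "tz": 0, "ax": 0, "ay": 0, "az": 0, "hand": 0.2},
  {"tx": 0, "ty": 0, "tz": 0, "ax": 0, "ay": 0, "az": 0, "hand": 0.2},
  {"tx": 0, "ty": 0, "tz": 0, "ax": 0, "ay": 0, "az": 0, "hand": 0.2},
  {"tx": 0, "ty": 0, "tz": -1, "ax": 0, "ay": 0, "az": 0, "hand": 0.2},
  {"tx": 0, "ty": 0, "tz": -2.5, "ax": 0, "ay": 0, "az": 0, "hand": 0.2},
  {"tx": 0, "ty": 0, "tz": -4, "ax": 0, "ay": 0, "az": 0, "hand": 0.2},
])

```text
t: 8.05
tcp_pos: [0.5546, 0.0426, 0.0476]
orientation: [-0.001, 1.0, -0.001, -0.002]
force: [0.2, 0.1, 0.7]
grip_width: 0.0683
```

>>> send_rows([
  {"tx": 0, "ty": 0, "tz": -2, "ax": 0, "ay": 0, "az": 0, "hand": 0.2},
  {"tx": 0, "ty": 0, "tz": -5, "ax": 0, "ay": 0, "az": 0, "hand": 0.2},
  {"tx": 1, "ty": 0, "tz": -8, "ax": 0, "ay": 0, "az": 0, "hand": 0.2},
  {"tx": 3, "ty": 0, "tz": -11, "ax": 0, "ay": 0, "az": 0, "hand": 0.2},
  {"tx": 5, "ty": 0, "tz": -14, "ax": 0, "ay": 0, "az": 0, "hand": 0.2},
  {"tx": 6, "ty": 0, "tz": -15, "ax": 0, "ay": 0, "az": 0, "hand": 0.2},
  {"tx": 6, "ty": 0, "tz": -15, "ax": 0, "ay": 0, "az": 0, "hand": 0.2},
  {"tx": 6, "ty": 0, "tz": -15, "ax": 0, "ay": 0, "az": 0, "hand": 0.2},
  {"tx": 6, "ty": 0, "tz": -15, "ax": 0, "ay": 0, "az": 0, "hand": 0.2},
  {"tx": 6, "ty": 0, "tz": -15, "ax": 0, "ay": 0, "az": 0, "hand": 0.2},
])

```text
t: 8.88
tcp_pos: [0.4948, 0.0429, 0.1961]
orientation: [-0.001, 1.0, -0.001, -0.004]
force: [0.4, 0.4, -0.0]
grip_width: 0.0681
```

Run:
```python
from h import *
import cv2
np.save("T6.npy",wristT())
w=cams.get_image("wrist");i=cams.get_image("side")
a=cv2.resize(w,(400,300));b=cv2.resize(i[165:240,270:370],(400,300),interpolation=cv2.INTER_CUBIC)
cv2.imwrite("pics/m6.png",np.hstack([a,b]))
```

```text
(no output)
```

View pics/m6.png

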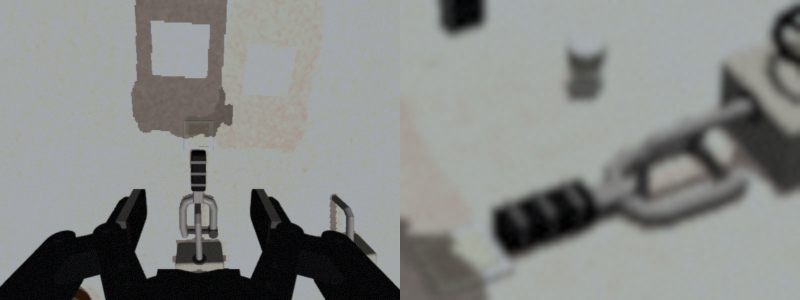

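The hook lies flat with the bar inside the bow and the gate across the mouth at (712,160). The gripper is clear, so I'll hand in.

```bash
python3 -c "
from h import *
print(env.close_job())"
```

```text
the job is handed in; nothing more can be done
None
```

The tagged snap hook is clipped onto the ring of the handwheel block and lies released on the bench. I handed the job in at about 9 s of the 40 s limit; no verdict is reported.

**What I did:** I gripped the hook by its black grip, lined it up with the ring bar and pushed about 10.5 cm along +x until the gate snapped shut. Then I opened the fingers and lifted clear. I didn't touch the other hook or the plain block.

**Last checks:**
- **Gate:** the push force rose to about 5.5 N and fell to about 1 N after the snap. The side view shows the gate bar back across the mouth.
- **Bar position:** by calculation the bar is about 65 mm ahead of the grip (52–110 allowed) and within a few mm of the middle line (25 allowed).
- **Release:** the last pictures show the hook flat, the gripper about 0.2 m up, and tool forces near zero.

**Not confirmed or disagreed:**
- **Gate angle and tilt:** I judged these only from the pictures and the force drop, not by measurement.
- **Ring direction:** my estimates scattered by about ±4–5° around the +x I used.
- **First close command:** it was refused because its rows left out the turn values. I resent it and nothing had moved.

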